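Pack three glass pieces in their fitted gift cartons

TASK

Pack this order of finished green glass: stand the bud vase, the round jar and the square votive each upright in the carton whose foam cut-out was made for its foot, fully down on the floor of the cut-out, and put the jar's lid on the jar, seated with its plug inside the mouth. Set every piece down gently, never drop one or tip one over, and leave the small freshly painted glass that stands among them where it is, its paint is wet.

Things in the scene. Friction and masses are not known exactly. Their poses are not given: they have to be found in the camera images.
- vase: Bud vase of green glass, 122 mm tall, standing upright; round foot 44 mm across (no wider up to 22 mm height), belly 68 mm across at 50 mm height, then a straight cylindrical neck 34 mm across from 88 mm height up to the rim at 122 mm (grip the neck). About 200 g. Origin: centre of its underside; z up.
- jar: Straight round open jar of green glass, 62 mm outside diameter from foot to rim, 80 mm tall, wall 4 mm (mouth 54 mm across). About 220 g. Stands upright without its lid at the start. Origin: centre of its underside; z up.
- votive: Square open candle glass of green glass, 52 x 52 mm and 75 mm tall, straight sides, wall 4.5 mm. About 200 g. Origin: centre of its underside; x and y square to its sides, z up.
- lid: The jar's glass lid, 42 mm tall, lying right way up on its plug. From below: plug 44 mm across and 8 mm high, flange 62 mm across from 8 to 13 mm height, narrow stem, then a knob 24 mm across from 23 to 42 mm height (grip the knob). About 90 g. Origin: centre of the plug's underside; z up. Seated on the jar, the flange lies on the rim and the origin is 72 mm above the jar's origin.
- carton_small_round: Bottom half of a gift carton, fixed: brown card tray 112 x 112 mm, 3 mm walls 30 mm high, filled by a white foam insert (top at 26 mm) with one central round cut-out of 54 mm diameter, 18 mm deep, its brown floor 8 mm above the table. Smaller of the two round ones. Origin: centre of the underside, on the table, below the middle of the cut-out; x and y parallel to the sides, z up.
- carton_large_round: Bottom half of a gift carton, fixed: brown card tray 112 x 112 mm, 3 mm walls 30 mm high, filled by a white foam insert (top at 26 mm) with one central round cut-out of 72 mm diameter, 18 mm deep, its brown floor 8 mm above the table. Larger of the two round ones. Origin: centre of the underside, on the table, below the middle of the cut-out; x and y parallel to the sides, z up.
- carton_square: Bottom half of a gift carton, fixed: brown card tray 112 x 112 mm, 3 mm walls 30 mm high, filled by a white foam insert (top at 26 mm) with one central square cut-out of 62 x 62 mm, 18 mm deep, its brown floor 8 mm above the table. Sides parallel to the carton's. Origin: centre of the underside, on the table, below the middle of the cut-out; x and y parallel to the sides, z up.
- painted_glass: Small freshly painted tumbler of clear glass with black rings round it, 58 mm tall, 44 mm across the foot and 50 mm across the rim, standing upright among the other things. Not part of the order: leave it where it is. Origin: centre of its underside; z up.

How it is judged:
At the end, for the whole second after the job is handed in: Vase, jar and votive stand in the small round, large round and square cut-outs: within 12 mm of the middle, underside within 4 mm of its floor, upright within 0.1 rad. Lid on the jar within 10 mm of its axis and 4 mm of seated height, level within 0.1 rad. All at rest (horizontal distance between vase and carton_small_round below 0.012 m and z of vase in the frame of carton_small_round between 0.004 and 0.012 m and angle between each of vase, jar, votive, lid's own z axis and vertical below 0.1 rad and linear speed of each of vase, jar, votive, lid below 0.02 m/s and horizontal distance between jar and carton_large_round below 0.012 m and z of jar in the frame of carton_large_round between 0.004 and 0.012 m and horizontal distance between votive and carton_square below 0.012 m and z of votive in the frame of carton_square between 0.004 and 0.012 m and horizontal distance between lid and jar below 0.01 m and z of lid in the frame of jar between 0.068 and 0.076 m); the robot touches nothing.
It fails at once if one of the four glass pieces is dropped or thrown: touching nothing and faster than 0.6 m/s (a fall of about 18 mm) ((contact force between vase and anything else below 0.02 N and linear speed of vase above 0.6 m/s) or (contact force between jar and anything else below 0.02 N and linear speed of jar above 0.6 m/s) or (contact force between votive and anything else below 0.02 N and linear speed of votive above 0.6 m/s) or (contact force between lid and anything else below 0.02 N and linear speed of lid above 0.6 m/s)).
It fails at once if one of the four glass pieces is tipped over (more than 0.7 rad from upright) (angle between any of vase, jar, votive, lid's own z axis and vertical above 0.7 rad).
It fails at once if the small freshly painted glass is shifted by more than 10 mm or tilted by more than 0.2 rad (distance of painted_glass from where it was at the start of the episode above 0.01 m or angle between painted_glass's own z axis and vertical above 0.2 rad).
It also fails if it takes over 122 s, if anything falls off the work surface, if the arm or the gripper's body presses on something with over 40 N, if the wrist force passes 120 N, or if a joint passes its speed limit or range.

ROBOT

A 6-joint arm with a two-finger parallel gripper is mounted at the origin on the work surface. World frame = base frame: x ahead of the robot, y to its left, z up, the work surface at z = 0. Lengths are in m, angles in rad, forces in N, time in s.
With the tool pointing down it reaches from about 0.35 to 0.725 m from the base axis. Payload 4.3 kg.
Tool frame: the origin (TCP) lies on the mounting face of the last link; the fingertips stand 173 mm ahead of it and the grasp point (between the pads) lies 155 mm ahead of it (manip.hold_point_z is the distance from the TCP to the grasp point, in m); z points along the fingers, y is the line along which they close (so a half turn about z gives the same grasp; the last joint's range is limited). The gripper opens to 85 mm and grips with 20 to 120 N. Pads are 22 mm wide; open, the fingers measure 114 mm over their backs; the gripper's body (76 mm by 85 mm) begins 54 mm behind the grasp point. The pads swing forward as they close: fully open they stand 13 mm farther back than shut.
Start: joints at [-1.31, 0.377, 0.081, 1.274, 0, 1.46], TCP at [0.208, -0.536, 0.405] pointing down, gripper open.
Joint ranges: [-2.72, 2.72], [-0.84, 1.66], [-1.02, 1.22], [-1.77, 2.12], [-1.37, 1.28], [-3.14, 3.14]. Speed limits (rad/s): [2.57, 2.57, 3.14, 3.14, 3.14, 3.14].

INTERFACE

Orientations are given as [roll, pitch, yaw] about the fixed x, y, z axes, in that order (R = Rz(yaw) Ry(pitch) Rx(roll)).
In Python, from plant import manip gives the robot as it stands.
- The arm moves only by the tool servo_tool, never from a script. Its argument "series" is a list of rows, each a list of 2 entries, a list of its own where there are three numbers: the shift along the tool's x, y, z each as a share of 0.25 m, from -1 to 1, then the turn, a rotation vector about the tool's x, y, z each as a share of pi/4 rad, from -1 to 1. A call has 1 to 8 rows; each row shifts and turns the commanded pose from where the row before left it, along the tool's axes as they then stand; what a row does not reach is not made up. A row lasts 1/10 s, in which the tool goes at most 50 mm and 8.59 degrees, less where a joint would pass 70% of its speed; a pose out of reach is approached as far as the arm can. A call with a number of a shift or a turn outside -1 to 1 is refused whole. A call with a gripper value outside its range is refused whole. "fingers" is the finger opening in mm, from 0 to 85.4, set as the call begins (left out, the last holds). The fingers move at their own pace and stop on an object; the grip force is fixed at half the most. Time passes only in rows, so rows that do not move let the fingers close. It gives the time, the measured TCP pose, the force, the opening and the grip force at its end, in the units of the state.
- manip.state(): the state, without advancing time (a new reading comes with each control period).
- manip.grab_frame(name): name is "scene" or "top" or "wrist"; returns the picture (400x640x3 uint8, blue, green, red); there is no depth.
- manip.get_calibration(name): a dict with "fx", "fy", "cx", "cy" (pixels), "extrinsics" (4x4, takes a point from camera to world coordinates). Camera axes: x right, y down, z forward; pixel columns grow to the right and rows downward; lengths in m; the calibration is good to about 2 mm. A picture is of the moment at which its call begins: read the wrist's pose just before it. get_calibration takes no time and is no camera call; for the wrist camera it gives the pose at the moment of the call.
- manip.sign_off(): hands the job in; it is judged then, once.
Trained networks look in the newest picture that a camera, given by its name, has taken for a name from the list of things; names that differ only in an ending like _2 or _b are one class to them, and where a whole thing is asked for, a point or a joint stands for the part that bears it (a point fixed in the world has none). Each returns a list of dicts, best first, with "p" (0 to 1); they miss things now and then, are a little off and sometimes report something else, mostly with a low value. They report only what shows in the picture. A call takes as long as a camera call.
- manip.look_for(camera, thing): "rect" ([left, top, width, height] in pixels, round what is visible of it).
- manip.masks_of(camera, thing): "region" (400x640 bool, what is visible of it) and "rect" ([left, top, width, height] in pixels, round what is visible of it).
- manip.mark_of(camera, thing): "position" ([row, column] in pixels: a listed point, or the origin of a listed thing).
The state is a dict: "time_s": time; "joint_pos": joint angles; "qd": joint speeds; "joint_torque": joint torques, N m; "eef_pos": TCP position; "tcp_rot": TCP orientation; "contact_force": force on the tool from outside, world axes, zero at the start; "ft_torque": the same for the moment, N m; "opening": opening from 0.0 (shut) to 1.0 (fully open); "grasp_force": force on a finger pad.
Only numpy, scipy, OpenCV 4.12 (cv2) and the standard library are available. Lean on these libraries where they do the work, as an engineer would, in place of code of your own. Each camera call takes 0.05 s, during which the arm holds its last target. There are 200 camera calls.

## Working session

There is one attempt and no reset: what is moved stays moved. The work goes in short steps, Python scripts to look and compute and a tool call to move; the robot and the scene stay as the last step left them, time stands still between calls to the robot, and variables do not carry over. Pictures are saved under pics/ and viewed, at most 14 in all, crops included, and the job is handed in when it is done.

Besides the shell and the picture viewer there is one more tool, called after "Emit:" by a JSON object that holds its "name" and its "arguments", one argument or row to a line. servo_tool: Moves the arm, as the interface text tells. Its arguments: {"type":"object","properties":{"series":{"type":"array"},"fingers":{"type":"number"}},"required":["series"]}

```bash
mkdir -p pics; ls; cat > h.py <<'E'
from plant import manip
import numpy as np, cv2
from scipy.spatial.transform import Rotation as R
def ray(cal,row,col,z):
    E=np.array(cal["extrinsics"]);d=E[:3,:3]@np.array([(col-cal["cx"])/cal["fx"],(row-cal["cy"])/cal["fy"],1]);o=E[:3,3]
    return (o+d*(z-o[2])/d[2])
def proj(cal,p):
    E=np.linalg.inv(np.array(cal["extrinsics"]));q=E[:3,:3]@np.array(p)+E[:3,3]
    return np.array([q[0]/q[2]*cal["fx"]+cal["cx"],q[1]/q[2]*cal["fy"]+cal["cy"]])
E
python3 - <<'E'
from h import *
s=manip.state();print(s)
for c in ["scene","top"]:
    im=manip.grab_frame(c);cv2.imwrite(f"pics/{c}0.png",im)
    cal=manip.get_calibration(c);print(c,np.round(cal["extrinsics"],3).tolist(),cal["fx"],cal["cx"],cal["cy"])
    for t,z in [("vase",0),("jar",0),("votive",0),("lid",0),("carton_small_round",0),("carton_large_round",0),("carton_square",0),("painted_glass",0)]:
        r=manip.mark_of(c,t)[:2]
        for q in r: print(t,np.round(q["p"],2),np.round(q["position"]),np.round(ray(cal,*q["position"],z),3))
E
```

```text
pics
{'time_s': 0.0, 'joint_pos': array([-1.31030202e+00,  3.78073875e-01,  7.96309560e-02,  1.27435717e+00,
       -6.62773256e-06,  1.46051302e+00]), 'qd': array([ 0.00057309, -0.00118814,  0.00132705, -0.00030203,  0.00089102,
        0.00062261]), 'joint_torque': array([ 6.26020119e-04, -4.63603270e+01,  2.69874161e+01,  2.07952922e-02,
       -2.12642789e-05,  2.70882175e-06]), 'eef_pos': array([ 0.20828424, -0.53563898,  0.40375628]), 'tcp_rot': array([-3.13960034e+00, -2.13946117e-04,  3.70777399e-01]), 'contact_force': array([-6.21807022e-01,  1.35633585e-04,  1.43593089e-01]), 'ft_torque': array([0.03455941, 0.0238169 , 0.01141539]), 'grasp_force': 0.0, 'opening': 1.0007175712087308}
scene [[0.842, 0.457, -0.287, 0.881], [0.539, -0.698, 0.471, -0.525], [0.015, -0.551, -0.834, 1.002], [0.0, 0.0, 0.0, 1.0]] 500.361702163334 322.30060913287986 188.4111503057013
vase 0.98 [274. 323.] [ 0.658 -0.145  0.   ]
jar 0.58 [338. 200.] [ 0.526 -0.394  0.   ]
votive 0.71 [120. 330.] [0.437 0.233 0.   ]
lid 0.55 [105. 389.] [0.542 0.368 0.   ]
carton_small_round 0.86 [176. 384.] [0.642 0.1
[... 211 characters left out ...]
669 0.006 0.   ]
top [[0.025, -0.983, 0.185, 0.335], [-0.999, -0.019, 0.034, -0.02], [-0.03, -0.185, -0.982, 1.071], [0.0, 0.0, 0.0, 1.0]] 419.4875341295926 315.73344195257624 206.71484071455953
vase 0.95 [159. 377.] [ 0.669 -0.141  0.   ]
jar 0.91 [214. 480.] [ 0.526 -0.405  0.   ]
votive 0.7 [246. 233.] [0.429 0.226 0.   ]
lid 0.88 [201. 182.] [0.545 0.369 0.   ]
carton_small_round 0.67 [169. 266.] [0.636 0.151 0.   ]
carton_large_round 0.91 [259. 423.] [ 0.407 -0.257  0.   ]
carton_large_round 0.61 [158. 322.] [0.669 0.002 0.   ]
carton_square 0.58 [233. 322.] [ 0.468 -0.001  0.   ]
painted_glass 0.91 [157. 324.] [ 0.672 -0.002  0.   ]
painted_glass 0.66 [212. 478.] [ 0.53  -0.398  0.   ]
```

View pics/top0.png

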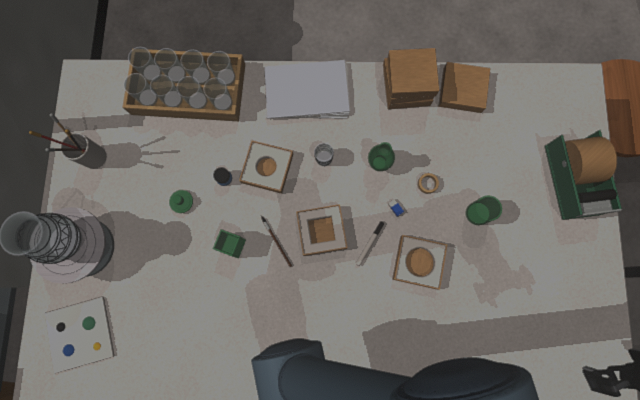

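View pics/scene0.png

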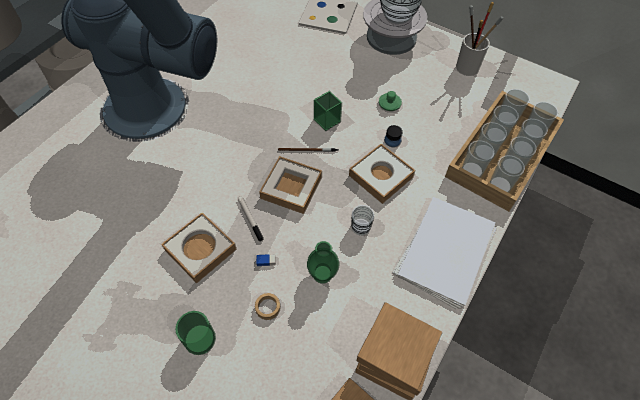

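The views show the votive, lid, vase, jar and painted glass where the marks put them, with the three cartons between. I'll refine the poses by fitting silhouettes in both views.

```bash
cat > fit.py <<'E'
from h import *
from scipy.optimize import minimize
P={"vase":[(0,22),(22,22),(50,34),(88,17),(122,17)],"jar":[(0,31),(80,31)],"lid":[(8,31),(13,31),(23,12),(42,12)],"painted_glass":[(0,22),(58,25)]}
B={"votive":(26,75),"carton_small_round":(56,30),"carton_large_round":(56,30),"carton_square":(56,30)}
a=np.linspace(0,2*np.pi,40,endpoint=False)
def hulls(t,x,y,w):
    if t in P:
        rings=[np.c_[x+r/1e3*np.cos(a),y+r/1e3*np.sin(a),0*a+z/1e3] for z,r in P[t]]
    else:
        h,H=B[t];c=np.array([[1,1],[1,-1],[-1,-1],[-1,1]])*h/1e3
        M=np.array([[np.cos(w),-np.sin(w)],[np.sin(w),np.cos(w)]]);c=c@M.T+[x,y]
        rings=[np.c_[c,np.zeros(4)],np.c_[c,np.full(4,H/1e3)]]
    return [np.r_[p,q] for p,q in zip(rings,rings[1:])]
def render(cal,t,v,S=4):
    im=np.zeros((400*S,640*S),np.uint8)
    for h in hulls(t,*v):
        p=np.array([proj(cal,q) for q in h]);cv2.fillConvexPoly(im,cv2.convexHull(((p+.5)*S-.5).round().astype(np.int32)),1)
    return cv2.resize(im.astype(np.float32),(640,400),interpolation=cv2.INTER_AREA)
def fit(t,views,v0,yaw):
    def f(p):
        v=(p[0]/100,p[1]/100,p[2]/3 if yaw else 0)
        return sum(np.abs(render(c,t,v)-m).sum()/m.sum() for c,m in views)
    best=min((minimize(f,[v0[0]*100,v0[1]*100]+([w*3] if yaw else []),method="Nelder-Mead",options=dict(initial_simplex=None,xatol=.01,fatol=1e-4)) for w in ([0,.4,.8,1.2] if yaw else [0])),key=lambda r:r.fun)
    p=best.x
    return [p[0]/100,p[1]/100]+([p[2]/3] if yaw else []),best.fun
E
python3 - <<'E'
from fit import *
g={"vase":(.665,-.143),"jar":(.526,-.40),"votive":(.433,.23),"lid":(.544,.369),"carton_small_round":(.639,.152),"carton_large_round":(.402,-.25),"carton_square":(.466,-.001),"painted_glass":(.67,.002)}
cals={c:manip.get_calibration(c) for c in("scene","top")}
for c in cals: manip.grab_frame(c)
for t in g:
    vs=[]
    for c,cal in cals.items():
        u,v=proj(cal,(*g[t],.03))
        ms=[m for m in manip.masks_of(c,t) if np.hypot(m["rect"][0]+m["rect"][2]/2-u,m["rect"][1]+m["rect"][3]/2-v)<25]
        if ms: vs.append((cal,ms[0]["region"].astype(np.float32)))
    out=[fit(t,[v],g[t],t in B) for v in vs]+([fit(t,vs,g[t],t in B)] if len(vs)>1 else [])
    print(t,[(np.round(o[0],4).tolist(),round(o[1],3)) for o in out])
E
```

```text
vase [([0.6558, -0.144], np.float64(0.061)), ([0.6568, -0.1458], np.float64(0.056)), ([0.656, -0.1445], np.float64(0.13))]
jar [([0.5266, -0.3958], np.float64(0.088)), ([0.5283, -0.3971], np.float64(0.087)), ([0.5279, -0.3962], np.float64(0.179))]
votive [([0.4309, 0.2288, -0.3788], np.float64(0.047)), ([0.4325, 0.2263, 1.2341], np.float64(0.073)), ([0.4321, 0.2273, -0.3535], np.float64(0.139))]
lid [([0.5424, 0.3687], np.float64(0.053)), ([0.5425, 0.37], np.float64(0.046)), ([0.5422, 0.3696], np.float64(0.105))]
carton_small_round [([0.637, 0.1492, 1.3333], np.float64(0.025))]
carton_large_round [([0.3993, -0.2438, -0.1913], np.float64(0.029)), ([0.3996, -0.2437, 1.3695], np.float64(0.031)), ([0.3996, -0.2438, 1.3688], np.float64(0.061))]
carton_square [([0.4742, -0.0005, 1.7689], np.float64(0.053))]
painted_glass [([0.6667, 0.002], np.float64(0.087)), ([0.6685, -0.0008], np.float64(0.052)), ([0.6682, -0.0004], np.float64(0.141))]
```

```bash
cat >> h.py <<'E'
def plan(x,y,z,yaw,step=.045):
    s=manip.state();p=np.array(s["eef_pos"]);T=np.array([x,y,z]);r0=R.from_euler("xyz",s["tcp_rot"]);r1=R.from_euler("xyz",[np.pi,0,yaw])
    rv=(r0.inv()*r1).as_rotvec();d=T-p
    n=int(max(1,np.ceil(np.linalg.norm(d)/step),np.ceil(np.linalg.norm(rv)/.145)))
    print("at",p.round(4),np.round(s["tcp_rot"],3),"t",round(s["time_s"],2),"n",n,"open",round(s["opening"],3),"grip",round(s["grasp_force"],1),"F",np.round(s["contact_force"],1))
    for i in range(n):
        q=r0*R.from_rotvec(rv*i/n)
        print([(q.inv().apply(d/n)/.25).round(3).tolist(),(rv/n/(np.pi/4)).round(3).tolist()])
E
python3 -c "
from h import *
plan(.5279,-.3962,.33,.9)"
```

```text
at [ 0.2084 -0.5359  0.4047] [3.141 0.    0.371] t 1.8 n 8 open 0.999 grip 0.0 F [ 0.7  0.1 -0.6]
[[0.174, -0.007, 0.037], [0.0, 0.0, -0.084]]
[[0.174, 0.004, 0.037], [0.0, 0.0, -0.084]]
[[0.174, 0.016, 0.037], [0.0, 0.0, -0.084]]
[[0.172, 0.027, 0.037], [0.0, 0.0, -0.084]]
[[0.17, 0.039, 0.037], [0.0, 0.0, -0.084]]
[[0.167, 0.05, 0.037], [0.0, 0.0, -0.084]]
[[0.163, 0.061, 0.037], [0.0, 0.0, -0.084]]
[[0.159, 0.071, 0.037], [0.0, 0.0, -0.084]]
```

Emit:
{"name": "servo_tool", "arguments": {
  "series": [
    [[0.174, -0.007, 0.037], [0, 0, -0.084]],
    [[0.174, 0.004, 0.037], [0, 0, -0.084]],
    [[0.174, 0.016, 0.037], [0, 0, -0.084]],
    [[0.172, 0.027, 0.037], [0, 0, -0.084]],
    [[0.17, 0.039, 0.037], [0, 0, -0.084]],
    [[0.167, 0.05, 0.037], [0, 0, -0.084]],
    [[0.163, 0.061, 0.037], [0, 0, -0.084]],
    [[0.159, 0.071, 0.037], [0, 0, -0.084]]
  ],
  "fingers": 85
}}

```text
time_s: 2.6
eef_pos: [0.5294, -0.3957, 0.3304]
tcp_rot: [3.141, 0.0, 0.901]
contact_force: [-0.4, -0.5, -0.2]
opening: 0.994
grasp_force: 0.0
```

Emit:
{"name": "servo_tool", "arguments": {
  "series": [
    [[0, 0, 0], [0, 0, 0]],
    [[0, 0, 0], [0, 0, 0]],
    [[0, 0, 0], [0, 0, 0]]
  ]
}}

```text
time_s: 2.9
eef_pos: [0.5271, -0.3972, 0.331]
tcp_rot: [3.142, 0.001, 0.897]
contact_force: [-0.1, -0.2, -0.1]
opening: 0.996
grasp_force: 0.0
```

```bash
python3 -c "
from h import *
plan(.5279,-.3962,.217,.9,.02)
im=manip.grab_frame('wrist');cal=manip.get_calibration('wrist');cv2.imwrite('pics/w1.png',im)
print(np.round(cal['extrinsics'],3).tolist())
for m in manip.mark_of('wrist','jar'): print(m['p'],m['position'],ray(cal,*m['position'],0))
for h in (0,.08): print(proj(cal,(.5279,-.3962,h)))
"
```

```text
at [ 0.5271 -0.3972  0.331 ] [3.142e+00 1.000e-03 8.970e-01] t 2.9 n 6 open 0.996 grip 0.0 F [-0.1 -0.2 -0.1]
[[0.001, -0.0, 0.076], [0.0, 0.0, -0.001]]
[[0.001, -0.0, 0.076], [0.0, 0.0, -0.001]]
[[0.001, -0.0, 0.076], [0.0, 0.0, -0.001]]
[[0.001, -0.0, 0.076], [0.0, 0.0, -0.001]]
[[0.001, -0.0, 0.076], [0.0, 0.0, -0.001]]
[[0.001, -0.0, 0.076], [0.0, 0.0, -0.001]]
[[0.781, -0.6, -0.173, 0.571], [-0.624, -0.75, -0.218, -0.341], [0.001, 0.279, -0.96, 0.301], [0.0, 0.0, 0.0, 1.0]]
0.76 [190.0, 314.9] [ 0.52429652 -0.39457147  0.        ]
[318.69998327 189.05496879]
[318.90038483 212.99826304]
```

View pics/w1.png

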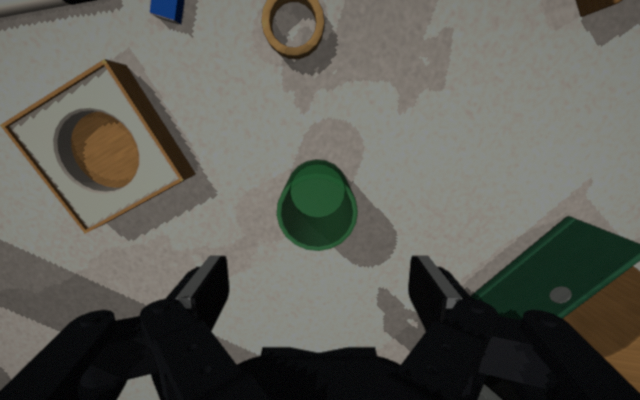

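The jar's rim is centred near (317,212), about where I predicted (319,213). The path down is clear, so I'm descending.

Emit:
{"name": "servo_tool", "arguments": {
  "series": [
    [[0.001, 0, 0.09], [0, 0, 0]],
    [[0.001, 0, 0.09], [0, 0, 0]],
    [[0.001, 0, 0.09], [0, 0, 0]],
    [[0.001, 0, 0.08], [0, 0, 0]],
    [[0.001, 0, 0.07], [0, 0, 0]],
    [[0.001, 0, 0.036], [0, 0, 0]],
    [[0, 0, 0], [0, 0, 0]]
  ]
}}

```text
time_s: 3.7
eef_pos: [0.5275, -0.3957, 0.2157]
tcp_rot: [-3.139, -0.0, 0.897]
contact_force: [0.1, 0.8, -0.9]
opening: 0.994
grasp_force: 0.0
```

Emit:
{"name": "servo_tool", "arguments": {
  "series": [
    [[0, 0, 0], [0, 0, 0]],
    [[0, 0, 0], [0, 0, 0]],
    [[0, 0, 0], [0, 0, 0]],
    [[0, 0, 0], [0, 0, 0]],
    [[0, 0, 0], [0, 0, 0]],
    [[0, 0, 0], [0, 0, 0]],
    [[0, 0, 0], [0, 0, 0]],
    [[0, 0, 0], [0, 0, 0]]
  ],
  "fingers": 40
}}

```text
time_s: 4.5
eef_pos: [0.5293, -0.3961, 0.2185]
tcp_rot: [3.138, 0.001, 0.899]
contact_force: [-0.9, -0.5, 6.1]
opening: 0.696
grasp_force: 66.4
```

```bash
python3 -c "
from h import *
plan(.5279,-.3962,.217,.9,.02)"
```

```text
at [ 0.5293 -0.3961  0.2185] [3.138e+00 1.000e-03 8.990e-01] t 4.5 n 1 open 0.696 grip 66.4 F [-0.9 -0.5  6.1]
[[-0.004, -0.004, 0.006], [0.004, 0.001, -0.002]]
```

Emit:
{"name": "servo_tool", "arguments": {
  "series": [
    [[0, 0, -0.02], [0, 0, 0]],
    [[0, 0, -0.06], [0, 0, 0]],
    [[0, 0, -0.08], [0, 0, 0]],
    [[0, 0, -0.08], [0, 0, 0]],
    [[0, 0, -0.04], [0, 0, 0]],
    [[0, 0, 0], [0, 0, 0]]
  ]
}}

```text
time_s: 5.1
eef_pos: [0.5292, -0.3959, 0.2882]
tcp_rot: [3.139, 0.0, 0.899]
contact_force: [0.2, -0.3, -2.6]
opening: 0.697
grasp_force: 65.7
```

```bash
python3 -c "
from h import *
plan(.3996,-.2438,.287,.9,.03)"
```

```text
at [ 0.5292 -0.3959  0.2882] [3.139 0.    0.899] t 5.1 n 7 open 0.697 grip 65.7 F [ 0.2 -0.3 -2.6]
[[0.022, -0.112, 0.0], [0.001, 0.0, -0.0]]
[[0.022, -0.112, 0.0], [0.001, 0.0, -0.0]]
[[0.022, -0.112, 0.0], [0.001, 0.0, -0.0]]
[[0.022, -0.112, 0.0], [0.001, 0.0, -0.0]]
[[0.022, -0.112, 0.001], [0.001, 0.0, -0.0]]
[[0.022, -0.112, 0.001], [0.001, 0.0, -0.0]]
[[0.022, -0.112, 0.001], [0.001, 0.0, -0.0]]
```

Emit:
{"name": "servo_tool", "arguments": {
  "series": [
    [[0.012, -0.06, 0], [0, 0, 0]],
    [[0.022, -0.112, 0], [0, 0, 0]],
    [[0.022, -0.112, 0], [0, 0, 0]],
    [[0.022, -0.112, 0], [0, 0, 0]],
    [[0.022, -0.112, 0], [0, 0, 0]],
    [[0.022, -0.112, 0], [0, 0, 0]],
    [[0.022, -0.112, 0], [0, 0, 0]],
    [[0.01, -0.052, 0.002], [0, 0, 0]]
  ]
}}

```text
time_s: 5.9
eef_pos: [0.3969, -0.2408, 0.2846]
tcp_rot: [-3.137, -0.0, 0.899]
contact_force: [0.6, -0.0, -3.2]
opening: 0.698
grasp_force: 66.1
```

Emit:
{"name": "servo_tool", "arguments": {
  "series": [
    [[0, 0, 0], [0, 0, 0]],
    [[0, 0, 0], [0, 0, 0]],
    [[0, 0, 0], [0, 0, 0]]
  ]
}}

```text
time_s: 6.2
eef_pos: [0.4001, -0.2441, 0.2861]
tcp_rot: [3.14, 0.0, 0.898]
contact_force: [0.0, 0.4, -2.4]
opening: 0.698
grasp_force: 66.1
```

```bash
python3 -c "
from h import *
plan(.3996,-.2438,.287,.9,.03)
im=manip.grab_frame('wrist');cal=manip.get_calibration('wrist')
for h,r in ((.026,.036),(.008,.036)):
  p=np.array([proj(cal,(.3996+r*np.cos(a),-.2438+r*np.sin(a),h)) for a in np.linspace(0,6.28,40)]);cv2.polylines(im,[p.astype(np.int32)],True,(0,0,255))
s=manip.state()['eef_pos']
for h in (.07,.15):
  p=np.array([proj(cal,(s[0]+.031*np.cos(a),s[1]+.031*np.sin(a),h)) for a in np.linspace(0,6.28,40)]);cv2.polylines(im,[p.astype(np.int32)],True,(255,0,0))
cv2.imwrite('pics/w2.png',im)
"
```

```text
at [ 0.4001 -0.2441  0.2861] [3.14  0.    0.898] t 6.2 n 1 open 0.698 grip 66.1 F [ 0.   0.4 -2.4]
[[-0.0, -0.002, -0.004], [0.001, 0.0, -0.002]]
```

View pics/w2.png

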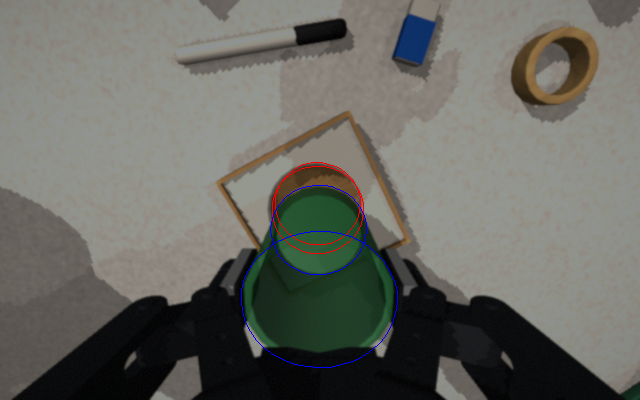

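The red circles, my predicted cut-out, line up with the carton's hole. The blue circles line up with the jar. I'm lowering it now.

Emit:
{"name": "servo_tool", "arguments": {
  "series": [
    [[0, 0, 0.04], [0, 0, 0]],
    [[0, 0, 0.05], [0, 0, 0]],
    [[0, 0, 0.05], [0, 0, 0]],
    [[0, 0, 0.04], [0, 0, 0]],
    [[0, 0, 0.02], [0, 0, 0]],
    [[0, 0, 0.012], [0, 0, 0]],
    [[0, 0, 0.008], [0, 0, 0]],
    [[0, 0, 0], [0, 0, 0]]
  ]
}}

```text
time_s: 7.05
eef_pos: [0.3995, -0.2434, 0.2313]
tcp_rot: [3.141, 0.0, 0.899]
contact_force: [-0.9, -0.0, -1.6]
opening: 0.697
grasp_force: 66.1
```

Emit:
{"name": "servo_tool", "arguments": {
  "series": [
    [[0, 0, 0.006], [0, 0, 0]],
    [[0, 0, 0.004], [0, 0, 0]],
    [[0, 0, 0.004], [0, 0, 0]],
    [[0, 0, 0], [0, 0, 0]],
    [[0, 0, 0], [0, 0, 0]]
  ]
}}

```text
time_s: 7.55
eef_pos: [0.3994, -0.2433, 0.2277]
tcp_rot: [3.141, 0.0, 0.899]
contact_force: [-0.9, -0.1, -2.6]
opening: 0.702
grasp_force: 66.1
```

Emit:
{"name": "servo_tool", "arguments": {
  "series": [
    [[0, 0, 0.005], [0, 0, 0]],
    [[0, 0, 0.004], [0, 0, 0]],
    [[0, 0, 0], [0, 0, 0]],
    [[0, 0, 0], [0, 0, 0]]
  ]
}}

```text
time_s: 7.95
eef_pos: [0.3994, -0.2434, 0.2265]
tcp_rot: [3.141, 0.0, 0.899]
contact_force: [-3.0, 2.3, 6.9]
opening: 0.698
grasp_force: 67.2
```

Emit:
{"name": "servo_tool", "arguments": {
  "series": [
    [[0, 0, 0], [0, 0, 0]],
    [[0, 0, 0], [0, 0, 0]],
    [[0, 0, 0], [0, 0, 0]],
    [[0, 0, 0], [0, 0, 0]],
    [[0, 0, 0], [0, 0, 0]],
    [[0, 0, 0], [0, 0, 0]],
    [[0, 0, 0], [0, 0, 0]],
    [[0, 0, 0], [0, 0, 0]]
  ],
  "fingers": 85
}}

```text
time_s: 8.75
eef_pos: [0.3994, -0.2433, 0.2254]
tcp_rot: [3.142, 0.0, 0.899]
contact_force: [-0.5, 0.4, 0.7]
opening: 0.997
grasp_force: 0.0
```

Emit:
{"name": "servo_tool", "arguments": {
  "series": [
    [[0, 0, -0.04], [0, 0, 0]],
    [[0, 0, -0.08], [0, 0, 0]],
    [[0, 0, -0.12], [0, 0, 0]],
    [[0, 0, -0.16], [0, 0, 0]],
    [[0, 0, -0.16], [0, 0, 0]],
    [[0, 0, -0.04], [0, 0, 0]]
  ]
}}

```text
time_s: 9.35
eef_pos: [0.4004, -0.2441, 0.3808]
tcp_rot: [3.133, 0.0, 0.899]
contact_force: [1.2, -0.7, -0.5]
opening: 0.996
grasp_force: 0.0
```

```bash
python3 -c "
from fit import *
im=manip.grab_frame('wrist');cal=manip.get_calibration('wrist')
for m in manip.masks_of('wrist','jar')[:1]: print(m['p'],m['rect'])
for c in('scene','top'):
  manip.grab_frame(c);k=manip.get_calibration(c)
  for m in manip.mark_of(c,'jar')[:1]: print(c,m['p'],ray(k,*m['position'],.008))
for h,r in ((.088,.031),(.008,.031)):
  p=np.array([proj(cal,(.3996+r*np.cos(a),-.2438+r*np.sin(a),h)) for a in np.linspace(0,6.28,40)]);cv2.polylines(im,[p.astype(np.int32)],True,(0,0,255))
cv2.imwrite('pics/w3.png',im)
plan(.656,-.1445,.36,1.3)
"
```

```text
0.61 [275.5, 156.4, 76.5, 74.1]
top 0.62 [ 0.39952249 -0.25416196  0.008     ]
at [ 0.3988 -0.2429  0.3738] [-3.138  0.     0.899] t 9.65 n 7 open 0.993 grip 0.0 F [ 0.4  0.1 -0.3]
[[0.136, 0.08, 0.008], [-0.001, -0.0, -0.073]]
[[0.131, 0.088, 0.008], [-0.001, -0.0, -0.073]]
[[0.125, 0.095, 0.008], [-0.001, -0.0, -0.073]]
[[0.12, 0.102, 0.008], [-0.001, -0.0, -0.073]]
[[0.114, 0.109, 0.008], [-0.001, -0.0, -0.073]]
[[0.107, 0.115, 0.008], [-0.001, -0.0, -0.073]]
[[0.101, 0.121, 0.008], [-0.001, -0.0, -0.073]]
```

View pics/w3.png

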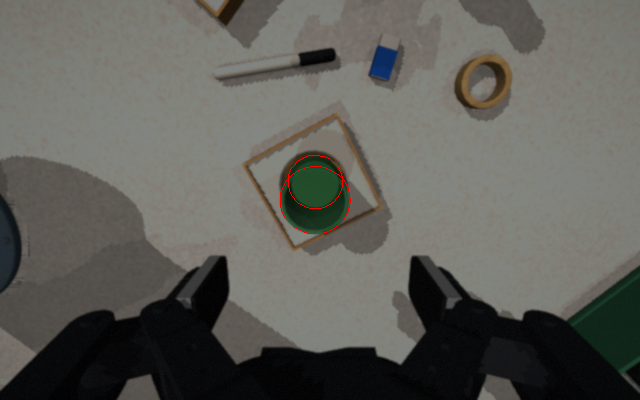

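The jar sits centred and fully down, its rim matching the predicted circle. The vase is next.

Emit:
{"name": "servo_tool", "arguments": {
  "series": [
    [[0.136, 0.08, 0.008], [0, 0, -0.073]],
    [[0.131, 0.088, 0.008], [0, 0, -0.073]],
    [[0.125, 0.095, 0.008], [0, 0, -0.073]],
    [[0.12, 0.102, 0.008], [0, 0, -0.073]],
    [[0.114, 0.109, 0.008], [0, 0, -0.073]],
    [[0.107, 0.115, 0.008], [0, 0, -0.073]],
    [[0.101, 0.121, 0.008], [0, 0, -0.073]]
  ]
}}

```text
time_s: 10.35
eef_pos: [0.6577, -0.144, 0.359]
tcp_rot: [-3.138, 0.0, 1.302]
contact_force: [0.1, -0.7, -0.0]
opening: 0.997
grasp_force: 0.0
```

Emit:
{"name": "servo_tool", "arguments": {
  "series": [
    [[0, 0, 0], [0, 0, 0]],
    [[0, 0, 0], [0, 0, 0]],
    [[0, 0, 0], [0, 0, 0]]
  ]
}}

```text
time_s: 10.65
eef_pos: [0.6558, -0.1452, 0.3605]
tcp_rot: [-3.139, 0.0, 1.299]
contact_force: [-0.4, -0.6, -0.1]
opening: 0.997
grasp_force: 0.0
```

```bash
python3 -c "
from fit import *
im=manip.grab_frame('wrist');cal=manip.get_calibration('wrist')
for m in manip.masks_of('wrist','vase')[:1]:
  print(m['p'],m['rect'],fit('vase',[(cal,m['region'].astype(np.float32))],(.656,-.1445),False))
plan(.656,-.1445,.262,1.3)
"
```

```text
at [ 0.6557 -0.1455  0.3616] [-3.141  0.     1.299] t 10.75 n 3 open 0.996 grip 0.0 F [-0.5  0.3  0.5]
[[0.001, 0.0, 0.133], [-0.0, 0.0, -0.001]]
[[0.001, 0.0, 0.133], [-0.0, 0.0, -0.001]]
[[0.001, 0.0, 0.133], [-0.0, 0.0, -0.001]]
```

Emit:
{"name": "servo_tool", "arguments": {
  "series": [
    [[0.001, 0, 0.1], [0, 0, 0]],
    [[0.001, 0, 0.1], [0, 0, 0]],
    [[0.001, 0, 0.1], [0, 0, 0]],
    [[0, 0, 0.06], [0, 0, 0]],
    [[0, 0, 0.038], [0, 0, 0]],
    [[0, 0, 0], [0, 0, 0]]
  ]
}}

```text
time_s: 11.35
eef_pos: [0.6558, -0.1445, 0.261]
tcp_rot: [-3.139, 0.0, 1.299]
contact_force: [-0.3, 0.1, 1.0]
opening: 0.995
grasp_force: 0.0
```

Emit:
{"name": "servo_tool", "arguments": {
  "series": [
    [[0, 0, 0], [0, 0, 0]],
    [[0, 0, 0], [0, 0, 0]],
    [[0, 0, 0], [0, 0, 0]],
    [[0, 0, 0], [0, 0, 0]],
    [[0, 0, 0], [0, 0, 0]],
    [[0, 0, 0], [0, 0, 0]],
    [[0, 0, 0], [0, 0, 0]],
    [[0, 0, 0], [0, 0, 0]]
  ],
  "fingers": 15
}}

```text
time_s: 12.15
eef_pos: [0.6573, -0.1442, 0.2631]
tcp_rot: [3.14, 0.0, 1.3]
contact_force: [-0.5, 0.9, 4.8]
opening: 0.384
grasp_force: 59.2
```

Emit:
{"name": "servo_tool", "arguments": {
  "series": [
    [[0, 0, 0], [0, 0, 0]],
    [[0, 0, 0], [0, 0, 0]],
    [[0, 0, 0], [0, 0, 0]],
    [[0, 0, 0], [0, 0, 0]]
  ]
}}

```text
time_s: 12.55
eef_pos: [0.6573, -0.1442, 0.2631]
tcp_rot: [3.14, 0.0, 1.3]
contact_force: [-1.4, 0.8, 5.8]
opening: 0.381
grasp_force: 59.2
```

Emit:
{"name": "servo_tool", "arguments": {
  "series": [
    [[0, 0, -0.02], [0, 0, 0]],
    [[0, 0, -0.06], [0, 0, 0]],
    [[0, 0, -0.1], [0, 0, 0]],
    [[0, 0, -0.1], [0, 0, 0]],
    [[0, 0, -0.08], [0, 0, 0]],
    [[0, 0, -0.03], [0, 0, 0]],
    [[0, 0, 0], [0, 0, 0]],
    [[0, 0, 0], [0, 0, 0]]
  ]
}}

```text
time_s: 13.35
eef_pos: [0.6568, -0.1441, 0.3581]
tcp_rot: [-3.14, -0.0, 1.3]
contact_force: [-0.5, -0.8, -1.9]
opening: 0.381
grasp_force: 59.7
```

```bash
python3 -c "
from h import *
plan(.637,.1492,.363,1.3,.03)"
```

```text
at [ 0.6568 -0.1441  0.3581] [-3.14 -0.    1.3 ] t 13.35 n 10 open 0.381 grip 59.7 F [-0.5 -0.8 -1.9]
[[0.111, -0.039, -0.002], [-0.0, -0.0, -0.0]]
[[0.111, -0.039, -0.002], [-0.0, -0.0, -0.0]]
[[0.111, -0.039, -0.002], [-0.0, -0.0, -0.0]]
[[0.111, -0.039, -0.002], [-0.0, -0.0, -0.0]]
[[0.111, -0.039, -0.002], [-0.0, -0.0, -0.0]]
[[0.111, -0.039, -0.002], [-0.0, -0.0, -0.0]]
[[0.111, -0.039, -0.002], [-0.0, -0.0, -0.0]]
[[0.111, -0.039, -0.002], [-0.0, -0.0, -0.0]]
[[0.111, -0.039, -0.002], [-0.0, -0.0, -0.0]]
[[0.111, -0.039, -0.002], [-0.0, -0.0, -0.0]]
```

Emit:
{"name": "servo_tool", "arguments": {
  "series": [
    [[0.06, -0.021, 0], [0, 0, 0]],
    [[0.111, -0.039, 0], [0, 0, 0]],
    [[0.111, -0.039, 0], [0, 0, 0]],
    [[0.111, -0.039, 0], [0, 0, 0]],
    [[0.111, -0.039, 0], [0, 0, 0]],
    [[0.111, -0.039, 0], [0, 0, 0]],
    [[0.111, -0.039, 0], [0, 0, 0]],
    [[0.111, -0.039, 0], [0, 0, 0]]
  ]
}}

```text
time_s: 14.15
eef_pos: [0.6412, 0.0794, 0.358]
tcp_rot: [-3.139, 0.0, 1.301]
contact_force: [-0.4, -0.3, -1.9]
opening: 0.379
grasp_force: 59.7
```

Emit:
{"name": "servo_tool", "arguments": {
  "series": [
    [[0.111, -0.039, 0], [0, 0, 0]],
    [[0.111, -0.039, 0], [0, 0, 0]],
    [[0.051, -0.018, 0], [0, 0, 0]],
    [[0, 0, 0], [0, 0, 0]],
    [[0, 0, 0], [0, 0, 0]],
    [[0, 0, 0], [0, 0, 0]]
  ]
}}

```text
time_s: 14.75
eef_pos: [0.6374, 0.1481, 0.3592]
tcp_rot: [-3.141, 0.001, 1.298]
contact_force: [0.4, -0.5, -1.4]
opening: 0.382
grasp_force: 59.7
```

```bash
python3 -c "
from h import *
plan(.637,.1492,.363,1.3,.03)
im=manip.grab_frame('wrist');cal=manip.get_calibration('wrist')
for h,r in ((.026,.027),(.008,.027)):
  p=np.array([proj(cal,(.637+r*np.cos(a),.1492+r*np.sin(a),h)) for a in np.linspace(0,6.28,40)]);cv2.polylines(im,[p.astype(np.int32)],True,(0,0,255))
s=manip.state()['eef_pos']
for h,r in ((.151,.034),(.223,.017)):
  p=np.array([proj(cal,(s[0]+r*np.cos(a),s[1]+r*np.sin(a),h)) for a in np.linspace(0,6.28,40)]);cv2.polylines(im,[p.astype(np.int32)],True,(255,0,0))
cv2.imwrite('pics/w4.png',im)
im=manip.grab_frame('scene');cal=manip.get_calibration('scene')
for h,r in ((.026,.027),):
  p=np.array([proj(cal,(.637+r*np.cos(a),.1492+r*np.sin(a),h)) for a in np.linspace(0,6.28,40)]);cv2.polylines(im,[p.astype(np.int32)],True,(0,0,255))
cv2.imwrite('pics/s4.png',cv2.resize(im[60:280,240:520],None,fx=2.5,fy=2.5))
"
```

```text
at [0.6374 0.1481 0.3592] [-3.141e+00  1.000e-03  1.298e+00] t 14.75 n 1 open 0.382 grip 59.7 F [ 0.4 -0.5 -1.4]
[[0.004, -0.003, -0.015], [-0.0, 0.001, -0.002]]
```

View pics/w4.png

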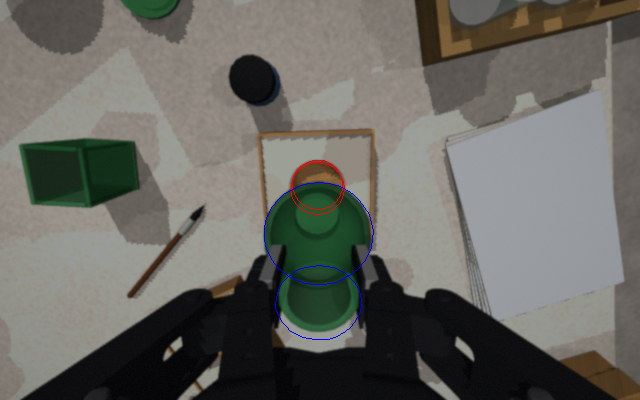

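View pics/s4.png

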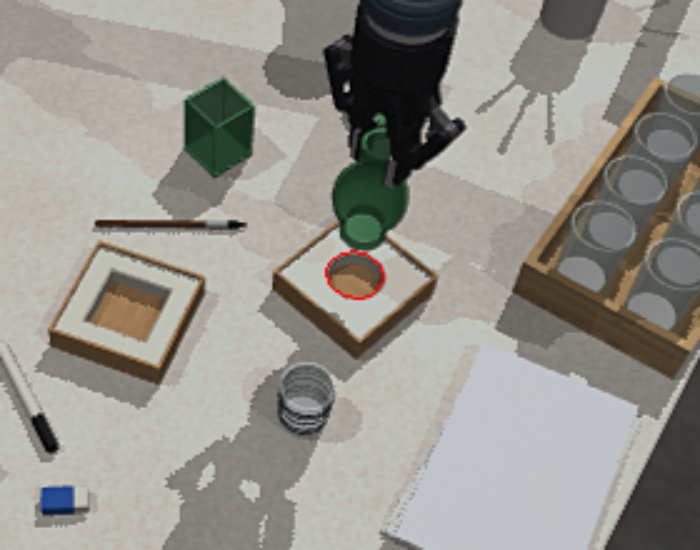

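In the scene view the red circle lies on the small round hole, and the vase hangs upright in the grip. I'm lowering it.

Emit:
{"name": "servo_tool", "arguments": {
  "series": [
    [[0.004, -0.003, 0.05], [0, 0, 0]],
    [[0, 0, 0.07], [0, 0, 0]],
    [[0, 0, 0.07], [0, 0, 0]],
    [[0, 0, 0.06], [0, 0, 0]],
    [[0, 0, 0.04], [0, 0, 0]],
    [[0, 0, 0.02], [0, 0, 0]],
    [[0, 0, 0.015], [0, 0, 0]],
    [[0, 0, 0], [0, 0, 0]]
  ]
}}

```text
time_s: 15.65
eef_pos: [0.637, 0.1503, 0.2782]
tcp_rot: [3.141, 0.0, 1.3]
contact_force: [-0.2, 0.6, -3.2]
opening: 0.383
grasp_force: 59.7
```

Emit:
{"name": "servo_tool", "arguments": {
  "series": [
    [[0, 0, 0.006], [0, 0, 0]],
    [[0, 0, 0.006], [0, 0, 0]],
    [[0, 0, 0.004], [0, 0, 0]],
    [[0, 0, 0], [0, 0, 0]],
    [[0, 0, 0], [0, 0, 0]]
  ]
}}

```text
time_s: 16.15
eef_pos: [0.6369, 0.1505, 0.2743]
tcp_rot: [3.141, 0.0, 1.3]
contact_force: [-0.3, 0.6, -2.0]
opening: 0.382
grasp_force: 59.7
```

Emit:
{"name": "servo_tool", "arguments": {
  "series": [
    [[0, 0, 0.006], [0, 0, 0]],
    [[0, 0, 0.005], [0, 0, 0]],
    [[0, 0, 0.004], [0, 0, 0]],
    [[0, 0, 0], [0, 0, 0]],
    [[0, 0, 0], [0, 0, 0]]
  ]
}}

```text
time_s: 16.65
eef_pos: [0.6369, 0.1505, 0.2711]
tcp_rot: [3.141, -0.0, 1.3]
contact_force: [-3.1, -0.0, 4.5]
opening: 0.381
grasp_force: 60.0
```

Contact comes at z = 0.2711, the expected floor height. Releasing.

Emit:
{"name": "servo_tool", "arguments": {
  "series": [
    [[0, 0, 0], [0, 0, 0]],
    [[0, 0, 0], [0, 0, 0]],
    [[0, 0, 0], [0, 0, 0]],
    [[0, 0, 0], [0, 0, 0]],
    [[0, 0, 0], [0, 0, 0]],
    [[0, 0, 0], [0, 0, 0]],
    [[0, 0, 0], [0, 0, 0]],
    [[0, 0, 0], [0, 0, 0]]
  ],
  "fingers": 85
}}

```text
time_s: 17.45
eef_pos: [0.6369, 0.1505, 0.2704]
tcp_rot: [3.142, 0.0, 1.3]
contact_force: [0.2, -0.0, 0.5]
opening: 0.993
grasp_force: 0.0
```

Emit:
{"name": "servo_tool", "arguments": {
  "series": [
    [[0, 0, -0.04], [0, 0, 0]],
    [[0, 0, -0.08], [0, 0, 0]],
    [[0, 0, -0.12], [0, 0, 0]],
    [[0, 0, -0.12], [0, 0, 0]],
    [[0, 0, -0.04], [0, 0, 0]],
    [[0, 0, 0], [0, 0, 0]]
  ]
}}

```text
time_s: 18.05
eef_pos: [0.6376, 0.1506, 0.3728]
tcp_rot: [3.137, -0.002, 1.3]
contact_force: [-0.2, 0.5, -0.1]
opening: 0.994
grasp_force: 0.0
```

```bash
python3 -c "
from h import *
plan(.4320,.2275,.35,1.205)
manip.grab_frame('scene');im=manip.grab_frame('top');cv2.imwrite('pics/t5.png',im)
for c in('scene','top'):
  k=manip.get_calibration(c)
  for m in manip.mark_of(c,'vase')[:1]: print(c,m['p'],ray(k,*m['position'],.008))
"
```

```text
at [0.6376 0.1506 0.3728] [ 3.137e+00 -2.000e-03  1.300e+00] t 18.05 n 5 open 0.994 grip 0.0 F [-0.2  0.5 -0.1]
[[0.015, -0.175, 0.017], [0.001, -0.0, 0.024]]
[[0.012, -0.175, 0.018], [0.001, -0.0, 0.024]]
[[0.009, -0.175, 0.018], [0.001, -0.0, 0.024]]
[[0.005, -0.176, 0.018], [0.001, -0.0, 0.024]]
[[0.002, -0.176, 0.018], [0.001, -0.0, 0.024]]
top 0.58 [0.64774905 0.15495662 0.008     ]
```

Emit:
{"name": "servo_tool", "arguments": {
  "series": [
    [[0.015, -0.175, 0.018], [0, 0, 0.024]],
    [[0.012, -0.175, 0.018], [0, 0, 0.024]],
    [[0.009, -0.175, 0.018], [0, 0, 0.024]],
    [[0.005, -0.176, 0.018], [0, 0, 0.024]],
    [[0.002, -0.176, 0.018], [0, 0, 0.024]],
    [[0, 0, 0], [0, 0, 0]],
    [[0, 0, 0], [0, 0, 0]],
    [[0, 0, 0], [0, 0, 0]]
  ]
}}

```text
time_s: 19.05
eef_pos: [0.4319, 0.2272, 0.3476]
tcp_rot: [3.141, 0.0, 1.205]
contact_force: [-0.1, 0.1, -0.4]
opening: 0.999
grasp_force: 0.0
```

```bash
python3 - <<'E'
from fit import *
plan(.4320,.2275,.212,1.205,.02)
im=manip.grab_frame('wrist');cal=manip.get_calibration('wrist')
for t,g in(('votive',(.432,.2275)),('carton_square',(.472,0))):
  for m in manip.masks_of('wrist',t)[:2]:
    print(t,m['p'],m['rect'])
    if t=='votive': print(fit(t,[(cal,m['region'].astype(np.float32))],g,True))
def box(x,y,w,h,z,c):
  q=np.array([[1,1],[1,-1],[-1,-1],[-1,1]])*h;M=np.array([[np.cos(w),-np.sin(w)],[np.sin(w),np.cos(w)]]);q=q@M.T+[x,y]
  cv2.polylines(im,[np.array([proj(cal,(*k,z)) for k in q]).round().astype(np.int32)],True,c)
box(.432,.2275,-.366,.026,.075,(0,0,255));box(.432,.2275,-.366,.026,0,(255,0,0))
cv2.imwrite('pics/w6.png',im)
im=manip.grab_frame('scene');cal=manip.get_calibration('scene')
box(.4742,-.0005,.198,.056,.03,(0,0,255));box(.4742,-.0005,.198,.031,.026,(255,0,0))
a=im[130:240,240:340].copy()
im=manip.grab_frame('top');cal=manip.get_calibration('top')
box(.4742,-.0005,.198,.056,.03,(0,0,255));box(.4742,-.0005,.198,.031,.026,(255,0,0))
b=im[180:290,270:370].copy()
cv2.imwrite('pics/sq6.png',cv2.resize(np.hstack([a,b]),None,fx=4,fy=4,interpolation=cv2.INTER_NEAREST))
E
```

```text
at [0.4319 0.2272 0.3476] [3.141 0.    1.205] t 19.05 n 7 open 0.999 grip 0.0 F [-0.1  0.1 -0.4]
[[0.0, -0.0, 0.077], [0.0, 0.0, 0.0]]
[[0.0, -0.0, 0.077], [0.0, 0.0, 0.0]]
[[0.0, -0.0, 0.077], [0.0, 0.0, 0.0]]
[[0.0, -0.0, 0.077], [0.0, 0.0, 0.0]]
[[0.0, -0.0, 0.077], [0.0, 0.0, 0.0]]
[[0.0, 0.0, 0.077], [0.0, 0.0, 0.0]]
[[0.0, 0.0, 0.077], [0.0, 0.0, 0.0]]
votive 0.95 [283.6, 160.6, 62.6, 74.6]
([np.float64(0.43143593341601927), np.float64(0.2300800112720907), np.float64(1.2463909043191872)], np.float64(0.04400147870182991))
carton_square 0.97 [357.1, 300.7, 70.0, 61.4]
```

View pics/w6.png

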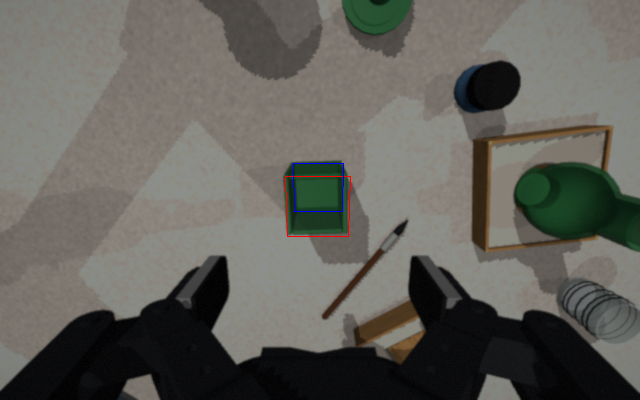

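View pics/sq6.png

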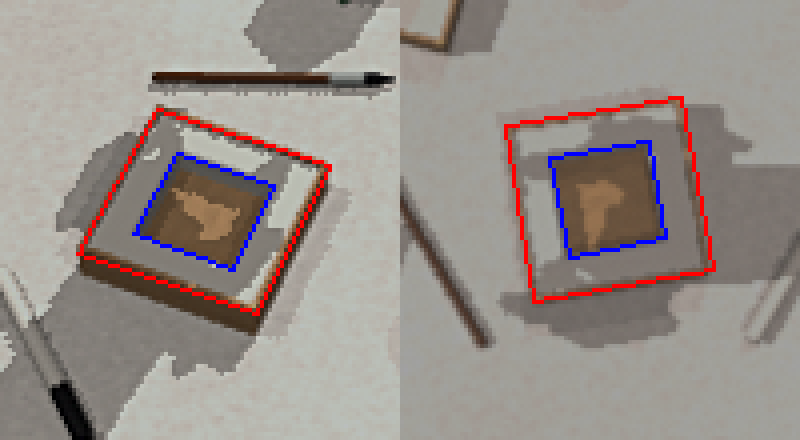

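In the wrist view the votive's rim is 1–2 px off the prediction, so I'm nudging y and yaw slightly. The square carton's outline fits in both views.

```bash
python3 -c "
from h import *
plan(.4317,.229,.212,1.227,.022)"
```

```text
at [0.4321 0.2271 0.3479] [ 3.141 -0.     1.205] t 19.3 n 7 open 0.993 grip 0.0 F [ 0.5  0.6 -0.7]
[[0.001, -0.001, 0.078], [0.0, -0.0, -0.004]]
[[0.001, -0.001, 0.078], [0.0, -0.0, -0.004]]
[[0.001, -0.001, 0.078], [0.0, -0.0, -0.004]]
[[0.001, -0.001, 0.078], [0.0, -0.0, -0.004]]
[[0.001, -0.001, 0.078], [0.0, -0.0, -0.004]]
[[0.001, -0.001, 0.078], [0.0, -0.0, -0.004]]
[[0.001, -0.001, 0.078], [0.0, -0.0, -0.004]]
```

Emit:
{"name": "servo_tool", "arguments": {
  "series": [
    [[0.001, -0.001, 0.09], [0, 0, -0.004]],
    [[0.001, -0.001, 0.1], [0, 0, -0.004]],
    [[0.001, -0.001, 0.1], [0, 0, -0.004]],
    [[0.001, -0.001, 0.1], [0, 0, -0.004]],
    [[0.001, -0.001, 0.08], [0, 0, -0.004]],
    [[0.001, -0.001, 0.05], [0, 0, -0.004]],
    [[0.001, -0.001, 0.024], [0, 0, -0.004]],
    [[0, 0, 0], [0, 0, 0]]
  ]
}}

```text
time_s: 20.1
eef_pos: [0.4302, 0.2294, 0.2113]
tcp_rot: [-3.141, 0.001, 1.227]
contact_force: [0.5, 0.2, 0.7]
opening: 0.993
grasp_force: 0.0
```

Emit:
{"name": "servo_tool", "arguments": {
  "series": [
    [[0, 0, 0], [0, 0, 0]],
    [[0, 0, 0], [0, 0, 0]],
    [[0, 0, 0], [0, 0, 0]],
    [[0, 0, 0], [0, 0, 0]],
    [[0, 0, 0], [0, 0, 0]],
    [[0, 0, 0], [0, 0, 0]],
    [[0, 0, 0], [0, 0, 0]],
    [[0, 0, 0], [0, 0, 0]]
  ],
  "fingers": 32
}}

```text
time_s: 20.9
eef_pos: [0.4308, 0.2299, 0.213]
tcp_rot: [3.14, -0.002, 1.228]
contact_force: [0.7, -0.0, 7.2]
opening: 0.599
grasp_force: 63.5
```

Emit:
{"name": "servo_tool", "arguments": {
  "series": [
    [[0, 0, 0], [0, 0, 0]],
    [[0, 0, 0], [0, 0, 0]]
  ]
}}

```text
time_s: 21.1
eef_pos: [0.4308, 0.2299, 0.213]
tcp_rot: [3.14, -0.002, 1.228]
contact_force: [-1.0, 0.7, 6.1]
opening: 0.602
grasp_force: 63.5
```

Emit:
{"name": "servo_tool", "arguments": {
  "series": [
    [[0, 0, -0.02], [0, 0, 0]],
    [[0, 0, -0.06], [0, 0, 0]],
    [[0, 0, -0.08], [0, 0, 0]],
    [[0, 0, -0.08], [0, 0, 0]],
    [[0, 0, -0.04], [0, 0, 0]],
    [[0, 0, 0], [0, 0, 0]],
    [[0, 0, 0], [0, 0, 0]]
  ]
}}

```text
time_s: 21.8
eef_pos: [0.4299, 0.2295, 0.2813]
tcp_rot: [-3.141, 0.001, 1.228]
contact_force: [-0.1, 0.1, -2.5]
opening: 0.599
grasp_force: 62.8
```

```bash
python3 -c "
from h import *
plan(.4742,-.0005,.28,1.769,.035)"
```

```text
at [0.4299 0.2295 0.2813] [-3.141e+00  1.000e-03  1.228e+00] t 21.8 n 7 open 0.599 grip 62.8 F [-0.1  0.1 -2.5]
[[-0.115, 0.068, 0.001], [-0.0, 0.0, -0.098]]
[[-0.12, 0.059, 0.001], [-0.0, 0.0, -0.098]]
[[-0.124, 0.05, 0.001], [-0.0, 0.0, -0.098]]
[[-0.128, 0.04, 0.001], [-0.0, 0.0, -0.098]]
[[-0.13, 0.03, 0.001], [-0.0, 0.0, -0.098]]
[[-0.132, 0.02, 0.001], [-0.0, 0.0, -0.098]]
[[-0.133, 0.009, 0.001], [-0.0, 0.0, -0.098]]
```

Emit:
{"name": "servo_tool", "arguments": {
  "series": [
    [[-0.115, 0.068, 0], [0, 0, -0.098]],
    [[-0.12, 0.059, 0], [0, 0, -0.098]],
    [[-0.124, 0.05, 0], [0, 0, -0.098]],
    [[-0.128, 0.04, 0], [0, 0, -0.098]],
    [[-0.13, 0.03, 0], [0, 0, -0.098]],
    [[-0.132, 0.02, 0], [0, 0, -0.098]],
    [[-0.133, 0.009, 0], [0, 0, -0.098]]
  ]
}}

```text
time_s: 22.5
eef_pos: [0.4739, -0.0013, 0.2805]
tcp_rot: [-3.139, -0.001, 1.77]
contact_force: [-0.1, 0.4, -3.3]
opening: 0.596
grasp_force: 62.8
```

Emit:
{"name": "servo_tool", "arguments": {
  "series": [
    [[0, 0, 0], [0, 0, 0]],
    [[0, 0, 0], [0, 0, 0]],
    [[0, 0, 0], [0, 0, 0]]
  ]
}}

```text
time_s: 22.8
eef_pos: [0.4738, 0.0007, 0.2811]
tcp_rot: [-3.14, -0.001, 1.767]
contact_force: [-0.4, 0.2, -2.0]
opening: 0.601
grasp_force: 62.9
```

```bash
python3 - <<'E'
from fit import *
plan(.4742,-.0005,.28,1.769,.035)
im=manip.grab_frame('wrist');cal=manip.get_calibration('wrist')
def box(x,y,w,h,z,c):
  q=np.array([[1,1],[1,-1],[-1,-1],[-1,1]])*h;M=np.array([[np.cos(w),-np.sin(w)],[np.sin(w),np.cos(w)]]);q=q@M.T+[x,y]
  cv2.polylines(im,[np.array([proj(cal,(*k,z)) for k in q]).round().astype(np.int32)],True,c)
s=manip.state();e=s['eef_pos'];w=s['tcp_rot'][2]
box(e[0],e[1],w,.026,.068+.075,(255,255,0));box(e[0],e[1],w,.026,.068,(255,255,0))
box(.4742,-.0005,.198,.056,.03,(0,0,255));box(.4742,-.0005,.198,.031,.026,(255,0,0));cv2.imwrite('pics/w7.png',im)
E
```

```text
at [0.4738 0.0007 0.2811] [-3.140e+00 -1.000e-03  1.767e+00] t 22.8 n 1 open 0.601 grip 62.9 F [-0.4  0.2 -2. ]
[[-0.005, 0.001, 0.004], [-0.003, -0.001, -0.003]]
```

View pics/w7.png

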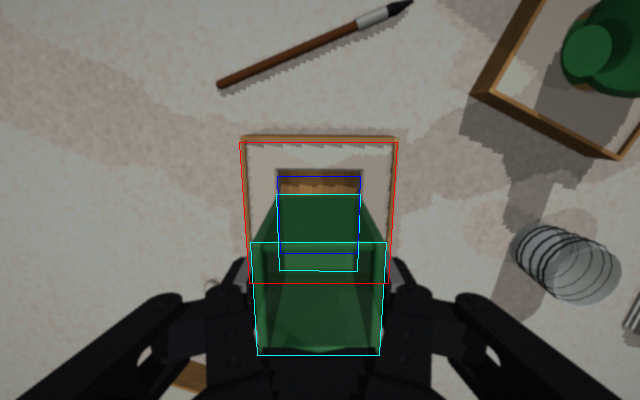

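The square carton's far edge is at row 136 and the cut-out's at row 169. I predicted 142 and 177, so the carton lies about 4–5 mm farther along tool +x. I'll shift, descend to just above the foam, and check again.

Emit:
{"name": "servo_tool", "arguments": {
  "series": [
    [[0.013, 0, 0.03], [0, 0, 0]],
    [[0, 0, 0.05], [0, 0, 0]],
    [[0, 0, 0.03], [0, 0, 0]],
    [[0, 0, 0], [0, 0, 0]],
    [[0, 0, 0], [0, 0, 0]]
  ]
}}

```text
time_s: 23.35
eef_pos: [0.4737, 0.0036, 0.2543]
tcp_rot: [-3.141, -0.0, 1.767]
contact_force: [-0.6, 0.9, -1.4]
opening: 0.601
grasp_force: 63.0
```

```bash
python3 - <<'E'
from fit import *
im=manip.grab_frame('wrist');cal=manip.get_calibration('wrist')
def box(x,y,w,h,z,c):
  q=np.array([[1,1],[1,-1],[-1,-1],[-1,1]])*h;M=np.array([[np.cos(w),-np.sin(w)],[np.sin(w),np.cos(w)]]);q=q@M.T+[x,y]
  cv2.polylines(im,[np.array([proj(cal,(*k,z)) for k in q]).round().astype(np.int32)],True,c)
s=manip.state();e=s['eef_pos'];w=s['tcp_rot'][2];print(e,w)
b=e[2]-.213
box(e[0],e[1],w,.026,b,(255,255,0));box(e[0],e[1],w,.026,b+.075,(255,255,0))
box(.4733,.004,.198,.056,.03,(0,0,255));box(.4733,.004,.198,.031,.026,(255,0,0));cv2.imwrite('pics/w8.png',cv2.resize(im[90:390,180:460],None,fx=2,fy=2,interpolation=cv2.INTER_NEAREST))
E
```

```text
[0.47395995 0.00341579 0.25462684] 1.7667963688113004
```

View pics/w8.png

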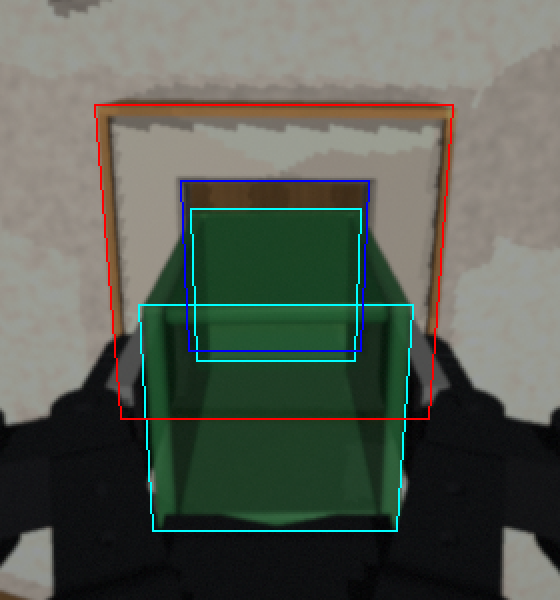

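The outlines now lie on the carton and cut-out edges, with the votive centred over the hole. Lowering.

Emit:
{"name": "servo_tool", "arguments": {
  "series": [
    [[0.002, 0.003, 0.03], [0, 0, 0]],
    [[0, 0, 0.03], [0, 0, 0]],
    [[0, 0, 0.03], [0, 0, 0]],
    [[0, 0, 0.02], [0, 0, 0]],
    [[0, 0, 0.008], [0, 0, 0]],
    [[0, 0, 0], [0, 0, 0]],
    [[0, 0, 0], [0, 0, 0]]
  ]
}}

```text
time_s: 24.1
eef_pos: [0.4746, 0.0038, 0.225]
tcp_rot: [3.141, 0.0, 1.766]
contact_force: [-0.1, 0.3, -3.1]
opening: 0.598
grasp_force: 63.0
```

Emit:
{"name": "servo_tool", "arguments": {
  "series": [
    [[0, 0, 0.006], [0, 0, 0]],
    [[0, 0, 0.004], [0, 0, 0]],
    [[0, 0, 0.004], [0, 0, 0]],
    [[0, 0, 0], [0, 0, 0]],
    [[0, 0, 0], [0, 0, 0]]
  ]
}}

```text
time_s: 24.6
eef_pos: [0.4745, 0.0038, 0.2215]
tcp_rot: [3.142, 0.0, 1.766]
contact_force: [0.7, 0.7, -1.8]
opening: 0.606
grasp_force: 63.0
```

Emit:
{"name": "servo_tool", "arguments": {
  "series": [
    [[0, 0, 0.004], [0, 0, 0]],
    [[0, 0, 0.003], [0, 0, 0]],
    [[0, 0, 0], [0, 0, 0]],
    [[0, 0, 0], [0, 0, 0]]
  ]
}}

```text
time_s: 25.0
eef_pos: [0.4745, 0.0038, 0.221]
tcp_rot: [3.141, 0.001, 1.766]
contact_force: [-4.3, -0.5, 9.2]
opening: 0.607
grasp_force: 64.6
```

Seated at z = 0.221 with 9 N of contact. Release, rise, and go to the lid.

Emit:
{"name": "servo_tool", "arguments": {
  "series": [
    [[0, 0, 0], [0, 0, 0]],
    [[0, 0, 0], [0, 0, 0]],
    [[0, 0, 0], [0, 0, 0]],
    [[0, 0, 0], [0, 0, 0]],
    [[0, 0, 0], [0, 0, 0]],
    [[0, 0, 0], [0, 0, 0]],
    [[0, 0, 0], [0, 0, 0]],
    [[0, 0, 0], [0, 0, 0]]
  ],
  "fingers": 85
}}

```text
time_s: 25.8
eef_pos: [0.4745, 0.0038, 0.2196]
tcp_rot: [-3.142, 0.0, 1.766]
contact_force: [0.2, -0.5, 0.7]
opening: 0.994
grasp_force: 0.0
```

Emit:
{"name": "servo_tool", "arguments": {
  "series": [
    [[0, 0, -0.04], [0, 0, 0]],
    [[0, 0, -0.08], [0, 0, 0]],
    [[0, 0, -0.12], [0, 0, 0]],
    [[0, 0, -0.16], [0, 0, 0]],
    [[0, 0, -0.16], [0, 0, 0]],
    [[0, 0, -0.04], [0, 0, 0]],
    [[0, 0, 0], [0, 0, 0]],
    [[0, 0, 0], [0, 0, 0]]
  ]
}}

```text
time_s: 26.6
eef_pos: [0.4742, 0.0039, 0.369]
tcp_rot: [-3.141, -0.0, 1.766]
contact_force: [0.4, 0.3, -0.4]
opening: 0.992
grasp_force: 0.0
```

```bash
python3 -c "
from h import *
plan(.5424,.3695,.3,1.77)"
```

```text
at [0.4742 0.0039 0.369 ] [-3.141 -0.     1.766] t 26.6 n 9 open 0.992 grip 0.0 F [ 0.4  0.3 -0.4]
[[0.154, 0.061, 0.031], [-0.0, -0.0, -0.0]]
[[0.153, 0.061, 0.031], [-0.0, -0.0, -0.0]]
[[0.153, 0.061, 0.031], [-0.0, -0.0, -0.0]]
[[0.153, 0.062, 0.031], [-0.0, -0.0, -0.0]]
[[0.153, 0.062, 0.031], [-0.0, -0.0, -0.0]]
[[0.153, 0.062, 0.031], [-0.0, -0.0, -0.0]]
[[0.153, 0.062, 0.031], [-0.0, -0.0, -0.0]]
[[0.153, 0.062, 0.031], [-0.0, -0.0, -0.0]]
[[0.153, 0.062, 0.031], [-0.0, -0.0, -0.0]]
```

Emit:
{"name": "servo_tool", "arguments": {
  "series": [
    [[0.153, 0.061, 0.02], [0, 0, 0]],
    [[0.153, 0.061, 0.02], [0, 0, 0]],
    [[0.153, 0.062, 0.03], [0, 0, 0]],
    [[0.153, 0.062, 0.03], [0, 0, 0]],
    [[0.153, 0.062, 0.03], [0, 0, 0]],
    [[0.153, 0.062, 0.03], [0, 0, 0]],
    [[0.153, 0.062, 0.04], [0, 0, 0]],
    [[0.153, 0.062, 0.04], [0, 0, 0]]
  ]
}}

```text
time_s: 27.4
eef_pos: [0.5354, 0.3293, 0.3067]
tcp_rot: [-3.138, 0.001, 1.767]
contact_force: [0.8, -1.2, 0.6]
opening: 0.995
grasp_force: 0.0
```

Emit:
{"name": "servo_tool", "arguments": {
  "series": [
    [[0.153, 0.061, 0.036], [0, 0, 0]],
    [[0, 0, 0], [0, 0, 0]],
    [[0, 0, 0], [0, 0, 0]],
    [[0, 0, 0], [0, 0, 0]]
  ]
}}

```text
time_s: 27.8
eef_pos: [0.5432, 0.3675, 0.2994]
tcp_rot: [-3.139, 0.001, 1.766]
contact_force: [-0.0, -0.1, -0.1]
opening: 0.997
grasp_force: 0.0
```

```bash
python3 - <<'E'
from fit import *
manip.grab_frame('wrist');cal=manip.get_calibration('wrist')
for m in manip.masks_of('wrist','lid')[:1]: print(m['p'],m['rect'],fit('lid',[(cal,m['region'].astype(np.float32))],(.5424,.3695),False))
plan(.5424,.3695,.192,1.77,.02)
E
```

```text
0.61 [281.3, 162.5, 75.3, 68.0] ([np.float64(0.5418367973298581), np.float64(0.37125251785387514)], np.float64(0.023624325171113014))
at [0.5437 0.3672 0.3006] [-3.141e+00  1.000e-03  1.765e+00] t 27.9 n 6 open 0.999 grip 0.0 F [ 0.4  0.2 -0.1]
[[0.002, -0.0, 0.072], [-0.0, 0.0, -0.001]]
[[0.002, -0.0, 0.072], [-0.0, 0.0, -0.001]]
[[0.002, -0.0, 0.072], [-0.0, 0.0, -0.001]]
[[0.002, -0.0, 0.072], [-0.0, 0.0, -0.001]]
[[0.002, -0.0, 0.072], [-0.0, 0.0, -0.001]]
[[0.002, -0.001, 0.072], [-0.0, 0.0, -0.001]]
```

The wrist fit puts the lid at (0.542, 0.371). Shifting +3.5 mm along tool x and descending.

Emit:
{"name": "servo_tool", "arguments": {
  "series": [
    [[0.004, 0, 0.08], [0, 0, 0]],
    [[0.004, 0, 0.1], [0, 0, 0]],
    [[0.004, 0, 0.1], [0, 0, 0]],
    [[0.002, 0, 0.08], [0, 0, 0]],
    [[0, 0, 0.05], [0, 0, 0]],
    [[0, 0, 0.026], [0, 0, 0]],
    [[0, 0, 0], [0, 0, 0]],
    [[0, 0, 0], [0, 0, 0]]
  ]
}}

```text
time_s: 28.7
eef_pos: [0.5435, 0.3719, 0.1928]
tcp_rot: [3.14, -0.0, 1.766]
contact_force: [0.0, -0.8, 0.9]
opening: 0.994
grasp_force: 0.0
```

Emit:
{"name": "servo_tool", "arguments": {
  "series": [
    [[0, 0, 0], [0, 0, 0]],
    [[0, 0, 0], [0, 0, 0]],
    [[0, 0, 0], [0, 0, 0]],
    [[0, 0, 0], [0, 0, 0]],
    [[0, 0, 0], [0, 0, 0]],
    [[0, 0, 0], [0, 0, 0]],
    [[0, 0, 0], [0, 0, 0]],
    [[0, 0, 0], [0, 0, 0]]
  ],
  "fingers": 8
}}

```text
time_s: 29.5
eef_pos: [0.5433, 0.3721, 0.1922]
tcp_rot: [3.141, -0.0, 1.766]
contact_force: [-0.1, 1.0, 4.7]
opening: 0.257
grasp_force: 59.2
```

Emit:
{"name": "servo_tool", "arguments": {
  "series": [
    [[0, 0, 0], [0, 0, 0]],
    [[0, 0, 0], [0, 0, 0]],
    [[0, 0, 0], [0, 0, 0]],
    [[0, 0, 0], [0, 0, 0]]
  ]
}}

```text
time_s: 29.9
eef_pos: [0.5433, 0.3721, 0.1922]
tcp_rot: [3.141, -0.0, 1.766]
contact_force: [0.6, 0.6, 4.8]
opening: 0.255
grasp_force: 59.3
```

Emit:
{"name": "servo_tool", "arguments": {
  "series": [
    [[0, 0, -0.02], [0, 0, 0]],
    [[0, 0, -0.06], [0, 0, 0]],
    [[0, 0, -0.12], [0, 0, 0]],
    [[0, 0, -0.14], [0, 0, 0]],
    [[0, 0, -0.14], [0, 0, 0]],
    [[0, 0, -0.1], [0, 0, 0]],
    [[0, 0, -0.04], [0, 0, 0]],
    [[0, 0, 0], [0, 0, 0]]
  ]
}}

```text
time_s: 30.7
eef_pos: [0.5433, 0.3721, 0.3476]
tcp_rot: [3.14, -0.0, 1.766]
contact_force: [0.7, 0.2, -1.1]
opening: 0.258
grasp_force: 58.9
```

```bash
python3 -c "
from h import *
plan(.3996,-.2438,.34,1.766,.04)"
```

```text
at [0.5433 0.3721 0.3476] [ 3.14  -0.     1.766] t 30.7 n 16 open 0.258 grip 58.9 F [ 0.7  0.2 -1.1]
[[-0.144, -0.065, 0.002], [0.0, -0.0, 0.0]]
[[-0.144, -0.065, 0.002], [0.0, -0.0, 0.0]]
[[-0.144, -0.065, 0.002], [0.0, -0.0, 0.0]]
[[-0.144, -0.065, 0.002], [0.0, -0.0, 0.0]]
[[-0.144, -0.065, 0.002], [0.0, -0.0, 0.0]]
[[-0.144, -0.065, 0.002], [0.0, -0.0, 0.0]]
[[-0.144, -0.065, 0.002], [0.0, -0.0, 0.0]]
[[-0.144, -0.065, 0.002], [0.0, -0.0, 0.0]]
[[-0.144, -0.065, 0.002], [0.0, -0.0, 0.0]]
[[-0.144, -0.065, 0.002], [0.0, -0.0, 0.0]]
[[-0.144, -0.065, 0.002], [0.0, -0.0, 0.0]]
[[-0.144, -0.065, 0.002], [0.0, -0.0, 0.0]]
[[-0.144, -0.065, 0.002], [0.0, -0.0, 0.0]]
[[-0.144, -0.065, 0.002], [0.0, -0.0, 0.0]]
[[-0.144, -0.065, 0.002], [0.0, -0.0, 0.0]]
[[-0.144, -0.065, 0.002], [0.0, -0.0, 0.0]]
```

Emit:
{"name": "servo_tool", "arguments": {
  "series": [
    [[-0.08, -0.036, 0], [0, 0, 0]],
    [[-0.144, -0.065, 0], [0, 0, 0]],
    [[-0.144, -0.065, 0], [0, 0, 0]],
    [[-0.144, -0.065, 0], [0, 0, 0]],
    [[-0.144, -0.065, 0], [0, 0, 0]],
    [[-0.144, -0.065, 0], [0, 0, 0]],
    [[-0.144, -0.065, 0], [0, 0, 0]],
    [[-0.144, -0.065, 0], [0, 0, 0]]
  ]
}}

```text
time_s: 31.5
eef_pos: [0.4738, 0.0798, 0.3443]
tcp_rot: [-3.137, -0.0, 1.767]
contact_force: [0.6, -1.0, -0.4]
opening: 0.259
grasp_force: 58.9
```

Emit:
{"name": "servo_tool", "arguments": {
  "series": [
    [[-0.144, -0.065, 0], [0, 0, 0]],
    [[-0.144, -0.065, 0], [0, 0, 0]],
    [[-0.144, -0.065, 0], [0, 0, 0]],
    [[-0.144, -0.065, 0], [0, 0, 0]],
    [[-0.144, -0.065, 0], [0, 0, 0]],
    [[-0.144, -0.065, 0], [0, 0, 0]],
    [[-0.144, -0.065, 0], [0, 0, 0]],
    [[-0.144, -0.065, 0], [0, 0, 0]]
  ]
}}

```text
time_s: 32.3
eef_pos: [0.4025, -0.2274, 0.3445]
tcp_rot: [-3.139, -0.003, 1.766]
contact_force: [0.1, -0.1, -1.9]
opening: 0.255
grasp_force: 58.9
```

Emit:
{"name": "servo_tool", "arguments": {
  "series": [
    [[-0.064, -0.029, 0.03], [0, 0, 0]],
    [[0, 0, 0], [0, 0, 0]],
    [[0, 0, 0], [0, 0, 0]],
    [[0, 0, 0], [0, 0, 0]]
  ]
}}

```text
time_s: 32.7
eef_pos: [0.3997, -0.2425, 0.3384]
tcp_rot: [-3.14, -0.002, 1.768]
contact_force: [0.6, -0.3, -1.5]
opening: 0.257
grasp_force: 58.9
```

```bash
python3 - <<'E'
from fit import *
plan(.3994,-.2435,.29,1.766,.04)
for c in('scene','wrist'):
  im=manip.grab_frame(c);cal=manip.get_calibration(c)
  s=manip.state()['eef_pos'];b=s[2]-.1922
  def ring(x,y,h,r,k):
    p=np.array([proj(cal,(x+r*np.cos(a),y+r*np.sin(a),h)) for a in np.linspace(0,6.28,40)]);cv2.polylines(im,[p.astype(np.int32)],True,k)
  ring(.3994,-.2435,.088,.031,(0,0,255));ring(s[0],s[1],b+.010,.031,(255,0,0))
  if c=='scene': A=cv2.resize(im[150:300,120:280],None,fx=2,fy=2)
  else: cv2.imwrite('pics/w9.png',np.hstack([cv2.resize(im[80:380,160:480],(480,450)),np.pad(A,((0,150),(0,0),(0,0)))]))
E
```

```text
at [ 0.3997 -0.2425  0.3384] [-3.140e+00 -2.000e-03  1.768e+00] t 32.7 n 2 open 0.257 grip 58.9 F [ 0.6 -0.3 -1.5]
[[-0.002, -0.001, 0.097], [-0.001, -0.001, 0.001]]
[[-0.002, -0.001, 0.097], [-0.001, -0.001, 0.001]]
```

View pics/w9.png

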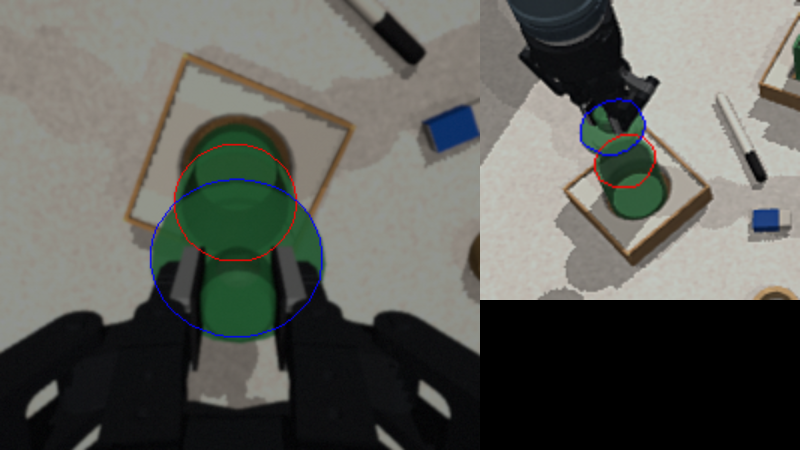

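Both rings line up: lid in blue, jar rim in red. Lowering the lid, which should seat at TCP z ≈ 0.272.

Emit:
{"name": "servo_tool", "arguments": {
  "series": [
    [[-0.004, 0, 0.04], [0, 0, 0]],
    [[0, 0, 0.06], [0, 0, 0]],
    [[0, 0, 0.06], [0, 0, 0]],
    [[0, 0, 0.04], [0, 0, 0]],
    [[0, 0, 0.02], [0, 0, 0]],
    [[0, 0, 0], [0, 0, 0]],
    [[0, 0, 0], [0, 0, 0]]
  ]
}}

```text
time_s: 33.5
eef_pos: [0.4003, -0.2447, 0.2845]
tcp_rot: [3.141, 0.0, 1.767]
contact_force: [-0.1, 0.4, -1.8]
opening: 0.256
grasp_force: 58.9
```

Emit:
{"name": "servo_tool", "arguments": {
  "series": [
    [[0, 0, 0.01], [0, 0, 0]],
    [[0, 0, 0.01], [0, 0, 0]],
    [[0, 0, 0.006], [0, 0, 0]],
    [[0, 0, 0.004], [0, 0, 0]],
    [[0, 0, 0], [0, 0, 0]],
    [[0, 0, 0], [0, 0, 0]]
  ]
}}

```text
time_s: 34.1
eef_pos: [0.4001, -0.2446, 0.2767]
tcp_rot: [-3.142, 0.0, 1.766]
contact_force: [-0.3, -0.2, -0.9]
opening: 0.254
grasp_force: 58.9
```

Emit:
{"name": "servo_tool", "arguments": {
  "series": [
    [[0, 0, 0.006], [0, 0, 0]],
    [[0, 0, 0.005], [0, 0, 0]],
    [[0, 0, 0.004], [0, 0, 0]],
    [[0, 0, 0.003], [0, 0, 0]],
    [[0, 0, 0], [0, 0, 0]],
    [[0, 0, 0], [0, 0, 0]]
  ]
}}

```text
time_s: 34.7
eef_pos: [0.4001, -0.2446, 0.2722]
tcp_rot: [3.142, 0.0, 1.766]
contact_force: [1.6, -0.6, -1.9]
opening: 0.26
grasp_force: 59.0
```

Emit:
{"name": "servo_tool", "arguments": {
  "series": [
    [[0, 0, 0.003], [0, 0, 0]],
    [[0, 0, 0.002], [0, 0, 0]],
    [[0, 0, 0], [0, 0, 0]],
    [[0, 0, 0], [0, 0, 0]]
  ]
}}

```text
time_s: 35.1
eef_pos: [0.4002, -0.2447, 0.2721]
tcp_rot: [3.141, 0.001, 1.766]
contact_force: [-3.2, 2.2, 9.3]
opening: 0.258
grasp_force: 60.0
```

Seated. Releasing with a partial opening first; the full opening follows once clear of the knob.

Emit:
{"name": "servo_tool", "arguments": {
  "series": [
    [[0, 0, 0], [0, 0, 0]],
    [[0, 0, 0], [0, 0, 0]],
    [[0, 0, 0], [0, 0, 0]],
    [[0, 0, 0], [0, 0, 0]],
    [[0, 0, 0], [0, 0, 0]],
    [[0, 0, 0], [0, 0, 0]],
    [[0, 0, 0], [0, 0, 0]],
    [[0, 0, 0], [0, 0, 0]]
  ],
  "fingers": 60
}}

```text
time_s: 35.9
eef_pos: [0.4001, -0.2446, 0.2709]
tcp_rot: [-3.142, 0.0, 1.766]
contact_force: [0.0, 0.6, -0.2]
opening: 0.703
grasp_force: 0.0
```

Emit:
{"name": "servo_tool", "arguments": {
  "series": [
    [[0, 0, -0.04], [0, 0, 0]],
    [[0, 0, -0.08], [0, 0, 0]],
    [[0, 0, -0.12], [0, 0, 0]],
    [[0, 0, -0.16], [0, 0, 0]],
    [[0, 0, -0.06], [0, 0, 0]],
    [[-0.15, 0, 0], [0, 0, 0]],
    [[-0.15, 0, 0], [0, 0, 0]],
    [[-0.1, 0, 0], [0, 0, 0]]
  ]
}}

```text
time_s: 36.7
eef_pos: [0.4199, -0.3446, 0.3872]
tcp_rot: [3.141, 0.002, 1.766]
contact_force: [0.2, 0.2, 0.2]
opening: 0.705
grasp_force: 0.0
```

```bash
python3 - <<'E'
from fit import *
print(manip.state()['eef_pos'])
im=manip.grab_frame('scene');cal=manip.get_calibration('scene')
cv2.imwrite('pics/end.png',cv2.resize(im[60:310,120:460],None,fx=2.3,fy=2.3))
for c in('scene','top'):
  manip.grab_frame(c);k=manip.get_calibration(c)
  for t,z in(('vase',.008),('jar',.008),('votive',.008),('lid',.08),('painted_glass',0)):
    for m in manip.mark_of(c,t)[:1]: print(c,t,round(m['p'],2),ray(k,*m['position'],z).round(3))
E
```

```text
[ 0.41994401 -0.34462452  0.38717927]
scene vase 0.8 [0.64  0.154 0.008]
scene jar 0.69 [ 0.388 -0.244  0.008]
scene votive 0.57 [0.479 0.007 0.008]
scene lid 0.65 [ 0.402 -0.238  0.08 ]
scene painted_glass 0.64 [0.667 0.005 0.   ]
top vase 0.63 [0.637 0.148 0.008]
top jar 0.64 [ 0.399 -0.252  0.008]
top votive 0.89 [0.472 0.002 0.008]
top lid 0.78 [ 0.4   -0.247  0.08 ]
```

View pics/end.png

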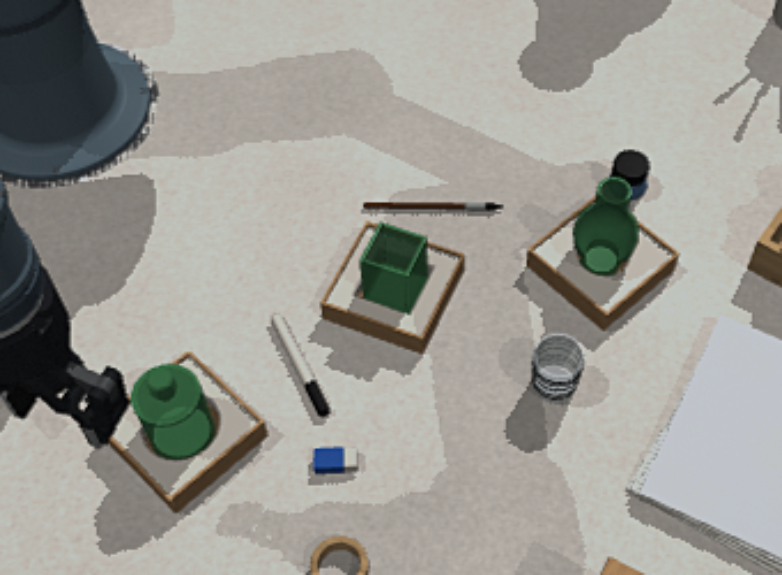

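The picture shows all three pieces standing upright in their cut-outs, the lid level on the jar, and the painted glass where it was. Handing in.

```bash
python3 -c "
from plant import manip
print(manip.sign_off())"
```

```text
the job is handed in; nothing more can be done
None
```

The job is handed in at about 37 s of the 122 s allowed: the vase, jar and votive stand upright in their matching cut-outs, the lid is seated on the jar, and the painted glass was not touched; the judge's verdict was not shown.

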